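Close and latch the storage box

ROBOT

A 6-joint arm with a two-finger parallel gripper is mounted at the origin on the work surface. World frame = base frame: x ahead of the robot, y to its left, z up, the work surface at z = 0. Lengths are in m, angles in rad, forces in N, time in s.
With the tool pointing down it reaches from about 0.25 to 0.725 m from the base axis. Payload 4 kg.
Tool frame: the origin (TCP) lies between the finger pads; the fingertips stand 11 mm ahead of it and the grasp point (between the pads) lies 8 mm behind it (bot.tip_extent is the distance from the TCP to the fingertips, in m); z points along the fingers, y is the line along which they close (so a half turn about z gives the same grasp; the last joint's range is limited). The gripper opens to 85 mm and grips with 20 to 120 N. Pads are 22 mm wide; open, the fingers measure 114 mm over their backs; the gripper's body (76 mm by 85 mm) begins 54 mm behind the grasp point. The pads swing forward as they close: fully open they stand 13 mm farther back than shut.
Start: joints at [1.225, 0.241, 0.005, 1.335, 0, 1.571], TCP at [0.169, 0.47, 0.242] pointing down, gripper open.
Joint ranges: [-2.72, 2.72], [-1.05, 1.87], [-1.09, 1.28], [-1.99, 2.15], [-1.42, 1.44], [-3.14, 3.14]. Speed limits (rad/s): [2.79, 2.79, 3.14, 3.14, 3.14, 3.14].

INTERFACE

Orientations are given as a unit quaternion [x, y, z, w].
In Python, from workcell import bot gives the robot as it stands. The module is installed in compiled form; this text tells all that it offers.
- The arm moves only by the tool drive_tool, never from a script. Its argument "rows" is a list of rows, each an object of numbers: "dx", "dy", "dz": the shift along the tool's x, y, z in units of 50 mm (1.0 is 50 mm); "wx", "wy", "wz": the turn, a rotation vector about the tool's x, y, z in units of 5 degrees (1.0 is 5 degrees); "hand": the finger opening in mm, from 0 to 85.4. A call has 1 to 20 rows; each row is the pose to reach, as a shift and turn from the pose commanded when the call began, along the tool's axes at that moment; what a row does not reach only later rows make up. A row lasts 1/10 s, in which the tool goes at most 50 mm and 8.59 degrees, less where a joint would pass 70% of its speed; a pose out of reach is approached as far as the arm can. A call with a gripper value outside its range is refused whole. The fingers move at their own pace and stop on an object; the grip force is fixed at half the most. Time passes only in rows, so rows that repeat a pose let the fingers close. It gives the time, the measured TCP pose, the force, the opening and the grip force at its end, in the units of the state.
- bot.get_obs(): the state, without advancing time (a new reading comes with each control period).
- bot.camera(name): name is "side" or "top"; returns the picture (400x640x3 uint8, red, green, blue); there is no depth.
- bot.get_calibration(name): a dict with "vfov" (degrees; the focal length in pixels is half the picture's height over the tangent of half this angle, whatever the lens; pixels are square), "cx", "cy" (the principal point, pixels), "origin" and "rotation" of the camera in the world. Camera axes: x right, y up, looking along -z (the intrinsics and any distortion apply to the point x, -y, -z); pixel columns grow to the right and rows downward; lengths in m; the calibration is good to about 2 mm. A picture is of the moment at which its call begins. get_calibration takes no time and is no camera call.
- bot.job_done(): hands the job in; it is judged then, once.
Trained networks look in the newest picture that a camera, given by its name, has taken for a name from the list of things; names that differ only in an ending like _2 or _b are one class to them, and where a whole thing is asked for, a point or a joint stands for the part that bears it (a point fixed in the world has none). Each returns a list of dicts, best first, with "score" (0 to 1); they miss things now and then, are a little off and sometimes report something else, mostly with a low value. They report only what shows in the picture. A call takes as long as a camera call. They do not tell look-alikes from the thing itself.
- bot.look_for(camera, thing): "extent" ([centre column, centre row, width, height] in pixels, round what is visible of it).
- bot.outline_of(camera, thing): "region" (400x640 bool, what is visible of it) and "extent" ([centre column, centre row, width, height] in pixels, round what is visible of it).
The state is a dict: "clock": time; "joint_pos": joint angles; "joint_vel": joint speeds; "tau": joint torques, N m; "eef_pos": TCP position; "tool_rot": TCP orientation; "ft_force": force on the tool from outside, world axes, zero at the start; "ft_torque": the same for the moment, N m; "grip_width": finger opening in m; "grasp_force": force on a finger pad.
Only numpy, scipy, OpenCV 4.12 (cv2) and the standard library are available. Lean on these libraries where they do the work, as an engineer would, in place of code of your own. Each camera call takes 0.05 s, during which the arm holds its last target. There are 200 camera calls.

TASK

The white plastic box in the larder niche has been left open. With the fingertips, push its lid fully shut, and then push in the latch flaps on its left and right sides until both lie flat against the box. Do not lift or tip the box or shove it from its place, leave everything around it standing where it is, and finish clear of it all.

Things in the scene. Friction and masses are not known exactly. Their poses are not given: they have to be found in the camera images.
- box: White plastic storage box, loose but heavy (2.5 to 3.6 kg, filled; side pushes up to 10 N do not shift it). Tub outside 160 mm (its x) by 200 mm (its y), 110 mm high. Origin: centre of its underside, on the slate at z = 0. Its x points away from the robot towards the lid's hinge side, y to the left, z up; it is turned up to 0.33 rad either way.
- lid (a joint): Angle of the box's lid (rad): 0 = flat shut on the rim, grows as it opens (front edge up and back towards the hinge), starts 0.65 to 1.1. The hinge is stiff: the lid stays where it is left; about 2 to 4 N near the front edge moves it. The lid is a white plate 166 mm deep (hinge to front edge), 210 mm wide, 8 mm thick.
- lid_hinge (a point): On the lid's hinge line (parallel to the box's y), at its middle: at (80, 0, 110) mm in the box's frame, level with the lid's underside when it is shut.
- lid_front (a point): Middle of the lid's front (free) edge on its upper, outer face; 166 mm from the hinge along the lid and 8 mm above its underside.
- latch_left (a joint): Angle of the flap on the box's left (+y) side (rad): 0 = flat against the tub, shut; grows as it swings out and up; starts 0.6 to 1.05. White plate, 60 mm long (along the box's x), 45 mm from hinge to lower edge, 4 mm thick, hinged on the lid's side edge and carried by the lid. Its hinge is stiff: it stays where left; about 1 N on its outer face, down and in along its arc, swings it.
- latch_right (a joint): Same for the latch flap on the box's right (-y) side; also grows as it swings out. Pushing level against a widely splayed flap edge can drag it and the lid up; pushing on its outer face from above does not.
- latch_left_hinge (a point): Middle of the left flap's hinge line, which runs along the lid's side edge; with the lid shut it lies at (0, 108, 114) mm in the box's frame. The flap is centred on it in thickness.
- latch_right_hinge (a point): Same for the right flap; with the lid shut at (0, -108, 114) mm in the box's frame.
- latch_left_edge (a point): Middle of the left flap's free lower edge, 45 mm from its hinge.
- latch_right_edge (a point): Middle of the right flap's free lower edge, 45 mm from its hinge.
- teapot: Navy ceramic teapot, 140 mm across the belly, 136 mm high, about 230 mm from spout to handle along its y; stands beyond the box. Origin: centre of its underside.
- jug: Stainless steel milk jug, 84 mm across, 105 mm high, handle on its +y side reaching 76 mm from the axis; stands beyond the box. Origin: centre of its underside.
- tumbler_a: Clear glass tumbler, 72 mm across, 90 mm high. Origin: centre of its underside. Stands beside or in front of the box.
- tumbler_b: A second, equal tumbler.
- jar: Amber glass jar with a steel cap, 72 mm across, 100 mm high. Origin: centre of its underside. Stands beside or in front of the box.
- bowl: White ceramic sugar bowl, 90 mm across, 50 mm high. Origin: centre of its underside. Stands beside or in front of the box.
Mind the look-alikes: they are no part of the job. What is shaped like the bowl but purple is not meant.

How it is judged:
On the way, in this order (a step that is already met when the one before it is completed fails the run):
1. the lid is pushed shut while both latch flaps still stand out (value of joint lid below 0.04 rad and value of joint each of latch_left, latch_right above 0.3 rad), for 0.1 s.
2. both latch flaps are pushed in, the lid still shut (value of joint lid below 0.04 rad and value of joint each of latch_left, latch_right below 0.12 rad), for 0.2 s.
At the end, for the whole second after the job is handed in: The lid is shut (within 0.04 rad), both latch flaps lie against the box's sides (within 0.12 rad), the box stands flat and at rest within 30 mm of where it began, and the teapot, jug, tumblers, jar and bowl stand upright within 30 mm of where they began (all of step 2 and distance of each of box, teapot, jug, tumbler_a, tumbler_b, jar, bowl from where it was at the start of the episode below 0.03 m and angle between box's own z axis and vertical below 0.03 rad and linear speed of box below 0.01 m/s and angle between each of teapot, jug, tumbler_a, tumbler_b, jar, bowl's own z axis and vertical below 0.1 rad); the robot touches nothing.
It fails at once if the box is lifted or tipped (10 mm, 0.1 rad) (height (world z) of box above 0.01 m or angle between box's own z axis and vertical above 0.1 rad).
It fails at once if the box is shoved more than 30 mm from its place (distance of box from where it was at the start of the episode above 0.03 m).
It fails at once if a bystander is lifted, knocked over or moved more than 30 mm (distance of any of teapot, jug, tumbler_a, tumbler_b, jar, bowl from where it was at the start of the episode above 0.03 m or angle between any of teapot, jug, tumbler_a, tumbler_b, jar, bowl's own z axis and vertical above 0.4 rad).
It also fails if it takes over 59 s, if anything falls off the work surface, if the arm or the gripper's body presses on something with over 40 N, if the wrist force passes 120 N, or if a joint passes its speed limit or range.

## Working session

There is one attempt and no reset: what is moved stays moved. The work goes in short steps, Python scripts to look and compute and a tool call to move; the robot and the scene stay as the last step left them, time stands still between calls to the robot, and variables do not carry over. Pictures are saved under pics/ and viewed, at most 10 in all, crops included, and the job is handed in when it is done.

Besides the shell and the picture viewer there is one more tool, called after "Call:" as name(argument=value, ...), one argument or row to a line, values as JSON. drive_tool: Moves the arm, as the interface text tells. Its arguments: {"type":"object","properties":{"rows":{"type":"array","items":{"type":"object","properties":{"dx":{"type":"number"},"dy":{"type":"number"},"dz":{"type":"number"},"wx":{"type":"number"},"wy":{"type":"number"},"wz":{"type":"number"},"hand":{"type":"number"}}}}},"required":["rows"]}

```bash
mkdir -p pics
python3 - <<'E'
from workcell import bot
import cv2,numpy as np
for n in("side","top"):
    cv2.imwrite(f"pics/{n}0.png",bot.camera(n)[:,:,::-1]); print(n,bot.get_calibration(n))
    for t in("box","lid_front","latch_left","latch_right","teapot","jug","tumbler_a","jar","bowl"):
        print(t,[(np.round(d["extent"]).astype(int).tolist(),round(d["score"],2)) for d in bot.look_for(n,t)[:3]])
o=bot.get_obs();print(o["clock"],o["eef_pos"],o["tool_rot"],o["ft_force"])
E
```

```text
side {'vfov': 43.158371586790174, 'cx': 322.6471153641265, 'cy': 197.8222795816258, 'origin': array([-0.00207174, -1.1142637 ,  1.23413032]), 'rotation': array([ 0.39019427, -0.10051356, -0.21668142,  0.88921011])}
box [([317, 222, 79, 87], 0.63), ([319, 202, 74, 54], 0.24)]
lid_front [([318, 202, 74, 54], 0.7), ([346, 221, 14, 20], 0.46)]
latch_left []
latch_right [([343, 222, 17, 15], 0.67)]
teapot [([385, 215, 44, 49], 0.85)]
jug [([335, 180, 22, 34], 0.86), ([318, 204, 77, 61], 0.59)]
tumbler_a [([242, 224, 22, 34], 0.75), ([261, 187, 17, 32], 0.56)]
jar [([306, 281, 24, 39], 0.9), ([319, 201, 73, 51], 0.48)]
bowl [([427, 311, 32, 28], 0.83), ([351, 304, 29, 27], 0.73), ([316, 203, 70, 55], 0.2)]
top {'vfov': 52.22785751357177, 'cx': 319.44904290588175, 'cy': 196.40123549856696, 'origin': array([ 0.39155004, -0.03745958,  1.15759186]), 'rotation': array([-0.05729322,  0.06065383,  0.70837131, -0.70089136])}
box [([336, 216, 115, 82], 0.77), ([285, 218, 14, 27], 0.44), ([231, 248, 27, 27], 0.27)]
lid_front [([336, 210, 116, 61], 0.58)]
latch_left [([284, 220, 9, 26], 0.48)]
latch_right [([381, 198, 24, 25], 0.56)]
teapot [([362, 140, 89, 45], 0.71), ([437, 177, 31, 31], 0.65)]
jug [([269, 163, 47, 35], 0.82), ([380, 197, 22, 25], 0.65)]
tumbler_a [([286, 296, 29, 29], 0.95), ([230, 249, 26, 26], 0.76)]
jar [([380, 198, 20, 23], 0.68), ([404, 261, 29, 28], 0.64)]
bowl [([485, 168, 33, 30], 0.84), ([450, 232, 35, 35], 0.57), ([231, 250, 28, 25], 0.21)]
1.0 [0.16948287 0.47038952 0.24229947] [ 1.72061175e-01  9.85086266e-01 -2.28739936e-06  1.13121922e-05] [0.05526408 0.59610413 0.49744911]
```

Run:
```python
import cv2
a=cv2.imread("pics/top0.png")[100:350,180:520]; cv2.imwrite("pics/top0c.png",cv2.resize(a,(800,588),interpolation=3))
a=cv2.imread("pics/side0.png")[150:340,220:470]; cv2.imwrite("pics/side0c.png",cv2.resize(a,(780,593),interpolation=3))
```

```text
(no output)
```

View pics/top0c.png

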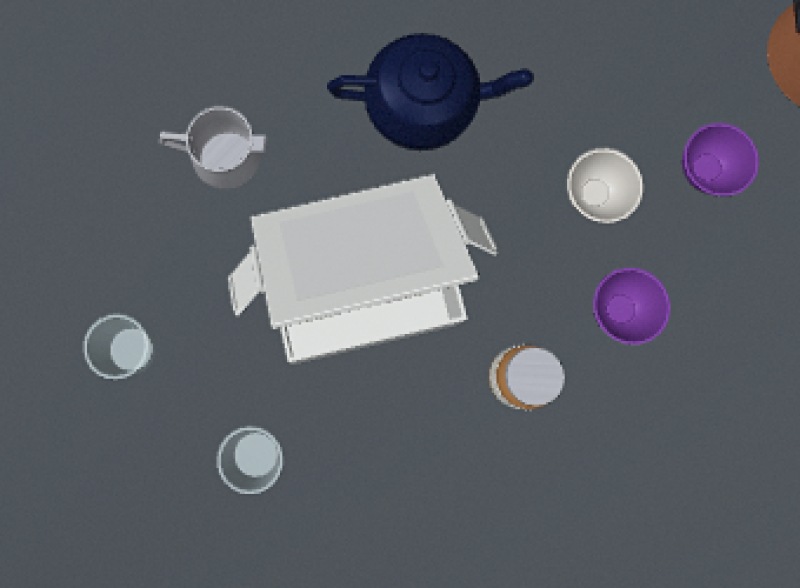

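View pics/side0c.png

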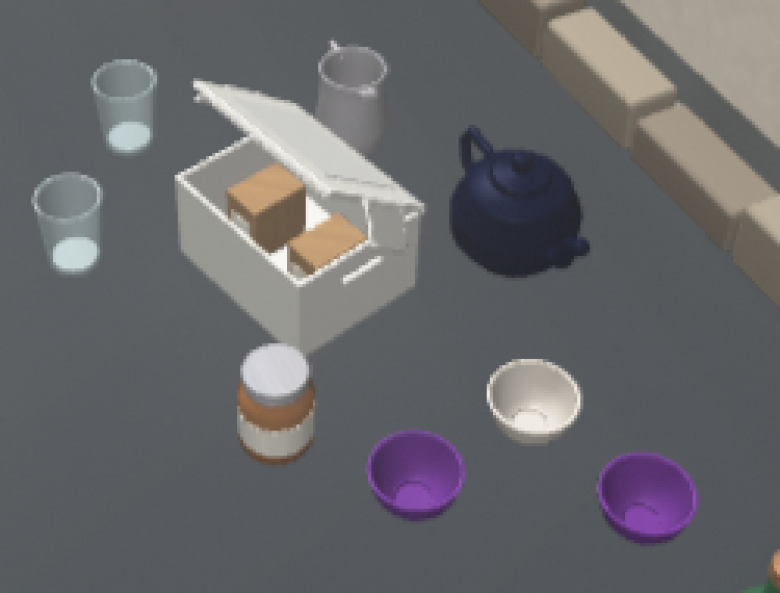

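The box lies in the middle, its front towards the image bottom (top view), with the lid half open and both flaps splayed. The white bowl (top pixel 437,178) is the bowl. The two purple ones at (450,232) and (485,168) are look-alikes. The box is the only white box, so there's nothing to confuse it with. Next I fit its pose from the corners.

```bash
cat > h.py <<'E'
from workcell import bot
import numpy as np
from scipy.spatial.transform import Rotation as R
from scipy.optimize import least_squares
C={n:bot.get_calibration(n) for n in("side","top")}
def proj(n,P):
    c=C[n];f=200/np.tan(np.radians(c["vfov"])/2)
    q=R.from_quat(c["rotation"]).inv().apply(np.atleast_2d(P)-c["origin"])
    return np.c_[c["cx"]+f*q[:,0]/-q[:,2],c["cy"]+f*q[:,1]/q[:,2]]
def at_z(n,px,z):
    c=C[n];f=200/np.tan(np.radians(c["vfov"])/2)
    d=R.from_quat(c["rotation"]).apply([(px[0]-c["cx"])/f,-(px[1]-c["cy"])/f,-1]);return c["origin"]+d*(z-c["origin"][2])/d[2]
def w(p,b): return R.from_euler("z",p[2]).apply(np.asarray(b)/1000.)+[p[0],p[1],0]
def lid(p,d,y,h,a=None):
    a=p[3] if a is None else a
    return w(p,[80-d*np.cos(a)+h*np.sin(a),y,110+d*np.sin(a)+h*np.cos(a)])
def flap(p,s,e,k): # s side, e along d, k=45 edge
    t=p[4] if s>0 else p[5]
    return lid(p,80+e,s*(108+k*np.sin(t)),4-k*np.cos(t))
E
python3 - <<'E'
from h import *
T=lambda x,y:(180+x/800*340,100+y/588*250)
S=lambda x,y:(220+x/780*250,150+y/593*190)
obs=[("top",T(290,361),lambda p:w(p,[-80,100,110])),("top",T(466,320),lambda p:w(p,[-80,-100,110])),
("side",S(177,178),lambda p:w(p,[-80,100,110])),("side",S(302,284),lambda p:w(p,[-80,-100,110])),
("side",S(303,355),lambda p:w(p,[-80,-100,0])),("side",S(182,250),lambda p:w(p,[-80,100,0])),("side",S(415,288),lambda p:w(p,[80,-100,0])),
("top",T(252,217),lambda p:lid(p,0,105,8)),("top",T(435,175),lambda p:lid(p,0,-105,8)),
("top",T(478,277),lambda p:lid(p,166,-105,8)),("top",T(272,325),lambda p:lid(p,166,105,8)),
("side",S(195,82),lambda p:lid(p,166,105,8)),("side",S(330,193),lambda p:lid(p,166,-105,8)),("side",S(423,208),lambda p:lid(p,0,-105,8)),
("top",T(231,283),lambda p:flap(p,1,-30,45)),("top",T(238,314),lambda p:flap(p,1,30,45)),
("top",T(472,210),lambda p:flap(p,-1,-30,45)),("top",T(496,253),lambda p:flap(p,-1,30,45))]
f=lambda p:np.ravel([proj(n,g(p))[0]-px for n,px,g in obs])
r=least_squares(f,[.5,0,.2,.9,.8,.8],loss="soft_l1")
print(r.x.round(4));print(f(r.x).reshape(-1,2).round(1).tolist())
r2=least_squares(f,[.5,0,.2,.9,.8,.3],loss="soft_l1");print(r2.x.round(3))
p=r.x;np.save("p.npy",p)
print("front",lid(p,166,0,8),"flap edges",flap(p,1,0,45),flap(p,-1,0,45),"hinges shut",lid(p,80,108,4,0),lid(p,80,-108,4,0))
for n,px,z in(("teapot",(362,140),.1),("jug",(269,163),.05),("ta",(286,296),.045),("tb",(230,249),.045),("jar",(404,261),.05),("bowl",(437,178),.03)): print(n,at_z("top",px,z).round(3))
E
```

```text
[ 0.5228 -0.079   0.2305  0.6533  0.7888  0.7656]
[[-0.3, -0.3], [0.8, -1.7], [-1.2, -0.4], [-1.2, 0.6], [-1.5, 1.5], [-1.0, 0.2], [-0.5, -1.3], [-0.9, -1.0], [-0.4, -2.0], [0.8, -1.2], [0.2, 0.1], [-1.2, -0.1], [-0.3, 0.0], [1.0, -0.6], [0.1, -3.1], [0.0, 0.8], [2.8, 2.6], [0.0, 0.0]]
[ 0.523 -0.079  0.23   0.653  0.789  0.766]
front [ 0.47712968 -0.08970501  0.21724302] flap edges [0.49052383 0.05716499 0.13661543] [ 0.55384804 -0.21466924  0.13603532] hinges shut [0.49817848 0.02616657 0.114     ] [ 0.54751848 -0.18412267  0.114     ]
teapot [ 0.723 -0.16   0.1  ]
jug [0.674 0.096 0.05 ]
ta [0.312 0.048 0.045]
tb [0.437 0.2   0.045]
jar [ 0.4   -0.269  0.05 ]
bowl [ 0.631 -0.377  0.03 ]
```

Call:
drive_tool(
  rows=[
    {"dz":-0.8,"hand":0},
    {"dx":-9.8,"dy":-8.3,"dz":-0.8,"wz":11.4,"hand":0},
    {"dx":-9.8,"dy":-8.3,"dz":-0.8,"wz":11.4,"hand":0},
    {"dx":-9.8,"dy":-8.3,"dz":-0.8,"wz":11.4,"hand":0},
    {"dx":-9.8,"dy":-8.3,"dz":-0.8,"wz":11.4,"hand":0},
    {"dx":-9.8,"dy":-8.3,"dz":-0.8,"wz":11.4,"hand":0},
    {"dx":-9.8,"dy":-8.3,"dz":-0.8,"wz":11.4,"hand":0},
    {"dx":-9.8,"dy":-8.3,"dz":-0.8,"wz":11.4,"hand":0},
    {"dx":-9.8,"dy":-8.3,"dz":-0.8,"wz":11.4,"hand":0},
    {"dx":-9.8,"dy":-8.3,"dz":-0.8,"wz":11.4,"hand":0},
    {"dx":-9.8,"dy":-8.3,"dz":-0.8,"wz":11.4,"hand":0},
    {"dx":-9.8,"dy":-8.3,"dz":-0.8,"wz":11.4,"hand":0},
    {"dx":-9.8,"dy":-8.3,"dz":-0.8,"wz":11.4,"hand":0},
    {"dx":-9.8,"dy":-8.3,"dz":-0.8,"wz":11.4,"hand":0},
    {"dx":-9.8,"dy":-8.3,"dz":-0.8,"wz":11.4,"hand":0},
    {"dx":-9.8,"dy":-8.3,"dz":-0.8,"wz":11.4,"hand":0},
    {"dx":-9.8,"dy":-8.3,"dz":-0.8,"wz":11.4,"hand":0},
    {"dx":-9.8,"dy":-8.3,"dz":-0.8,"wz":11.4,"hand":0},
    {"dx":-9.8,"dy":-8.3,"dz":-0.8,"wz":11.4,"hand":0},
  ],
)

```text
invalid input at $.rows[0]: expected keys dx, dy, dz, wx, wy, wz, hand
```

Call:
drive_tool(
  rows=[
    {"dx":0,"dy":0,"dz":-0.8,"wx":0,"wy":0,"wz":0,"hand":0},
    {"dx":-9.8,"dy":-8.3,"dz":-0.8,"wx":0,"wy":0,"wz":11.4,"hand":0},
    {"dx":-9.8,"dy":-8.3,"dz":-0.8,"wx":0,"wy":0,"wz":11.4,"hand":0},
    {"dx":-9.8,"dy":-8.3,"dz":-0.8,"wx":0,"wy":0,"wz":11.4,"hand":0},
    {"dx":-9.8,"dy":-8.3,"dz":-0.8,"wx":0,"wy":0,"wz":11.4,"hand":0},
    {"dx":-9.8,"dy":-8.3,"dz":-0.8,"wx":0,"wy":0,"wz":11.4,"hand":0},
    {"dx":-9.8,"dy":-8.3,"dz":-0.8,"wx":0,"wy":0,"wz":11.4,"hand":0},
    {"dx":-9.8,"dy":-8.3,"dz":-0.8,"wx":0,"wy":0,"wz":11.4,"hand":0},
    {"dx":-9.8,"dy":-8.3,"dz":-0.8,"wx":0,"wy":0,"wz":11.4,"hand":0},
    {"dx":-9.8,"dy":-8.3,"dz":-0.8,"wx":0,"wy":0,"wz":11.4,"hand":0},
    {"dx":-9.8,"dy":-8.3,"dz":-0.8,"wx":0,"wy":0,"wz":11.4,"hand":0},
    {"dx":-9.8,"dy":-8.3,"dz":-0.8,"wx":0,"wy":0,"wz":11.4,"hand":0},
    {"dx":-9.8,"dy":-8.3,"dz":-0.8,"wx":0,"wy":0,"wz":11.4,"hand":0},
    {"dx":-9.8,"dy":-8.3,"dz":-0.8,"wx":0,"wy":0,"wz":11.4,"hand":0},
    {"dx":-9.8,"dy":-8.3,"dz":-0.8,"wx":0,"wy":0,"wz":11.4,"hand":0},
    {"dx":-9.8,"dy":-8.3,"dz":-0.8,"wx":0,"wy":0,"wz":11.4,"hand":0},
    {"dx":-9.8,"dy":-8.3,"dz":-0.8,"wx":0,"wy":0,"wz":11.4,"hand":0},
  ],
)

```text
clock: 2.7
eef_pos: [0.4893, -0.0854, 0.2823]
tool_rot: [0.621, 0.784, -0.0, -0.0]
ft_force: [0.5, 0.1, 0.4]
grip_width: -0.0
grasp_force: 0.0
```

Call:
drive_tool(
  rows=[
    {"dx":0,"dy":0,"dz":0.6,"wx":0,"wy":0,"wz":0,"hand":0},
    {"dx":0,"dy":0,"dz":1.0,"wx":0,"wy":0,"wz":0,"hand":0},
    {"dx":0,"dy":0,"dz":1.2,"wx":0,"wy":0,"wz":0,"hand":0},
    {"dx":0,"dy":0,"dz":1.4,"wx":0,"wy":0,"wz":0,"hand":0},
    {"dx":0,"dy":0,"dz":1.6,"wx":0,"wy":0,"wz":0,"hand":0},
    {"dx":0,"dy":0,"dz":1.8,"wx":0,"wy":0,"wz":0,"hand":0},
    {"dx":0,"dy":0,"dz":2.0,"wx":0,"wy":0,"wz":0,"hand":0},
    {"dx":0,"dy":0,"dz":2.2,"wx":0,"wy":0,"wz":0,"hand":0},
    {"dx":0,"dy":0,"dz":2.4,"wx":0,"wy":0,"wz":0,"hand":0},
    {"dx":0,"dy":0,"dz":2.6,"wx":0,"wy":0,"wz":0,"hand":0},
    {"dx":0,"dy":0,"dz":2.75,"wx":0,"wy":0,"wz":0,"hand":0},
    {"dx":0,"dy":0,"dz":2.9,"wx":0,"wy":0,"wz":0,"hand":0},
    {"dx":0,"dy":0,"dz":3.0,"wx":0,"wy":0,"wz":0,"hand":0},
    {"dx":0,"dy":0,"dz":3.0,"wx":0,"wy":0,"wz":0,"hand":0},
  ],
)

```text
clock: 4.1
eef_pos: [0.4896, -0.086, 0.1313]
tool_rot: [0.621, 0.784, -0.0, -0.001]
ft_force: [0.4, -0.3, 0.6]
grip_width: -0.0001
grasp_force: 0.0
```

Call:
drive_tool(
  rows=[
    {"dx":0,"dy":0,"dz":0.03,"wx":0,"wy":0,"wz":0,"hand":0},
    {"dx":0,"dy":0,"dz":0.06,"wx":0,"wy":0,"wz":0,"hand":0},
    {"dx":0,"dy":0,"dz":0.08,"wx":0,"wy":0,"wz":0,"hand":0},
    {"dx":0,"dy":0,"dz":0.08,"wx":0,"wy":0,"wz":0,"hand":0},
  ],
)

```text
clock: 4.5
eef_pos: [0.4903, -0.086, 0.129]
tool_rot: [0.621, 0.784, 0.0, 0.001]
ft_force: [-1.5, 0.8, 4.3]
grip_width: 0.0004
grasp_force: 2.1
```

Run:
```python
from workcell import bot
import cv2
print(bot.get_obs()["ft_force"])
a=bot.camera("side")[150:340,220:470,::-1];cv2.imwrite("pics/s1.png",cv2.resize(a,(780,593),interpolation=3))
```

```text
[-1.45287413  0.84553069  4.26435615]
```

View pics/s1.png

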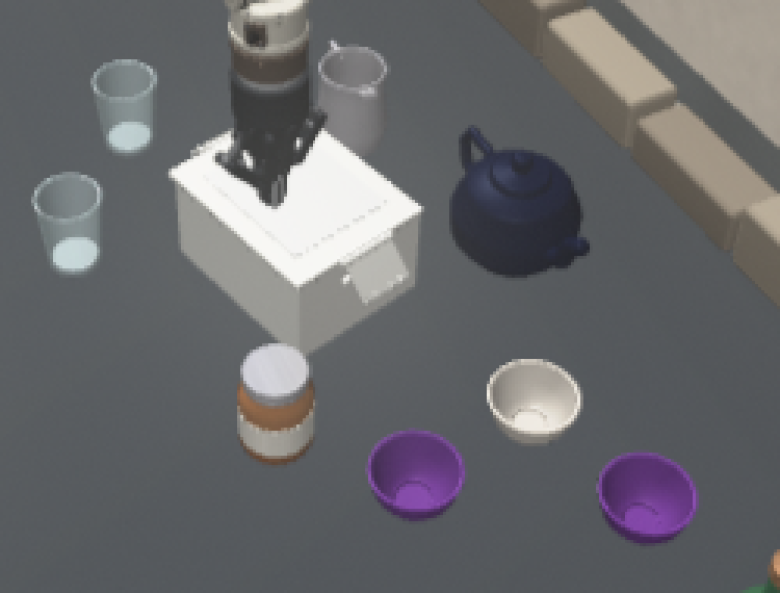

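The lid looks almost shut, with the fingertips at (275,195) in the crop and the right flap still splayed at (375,270). I'll press until the force rises.

Call:
drive_tool(
  rows=[
    {"dx":0,"dy":0,"dz":0.04,"wx":0,"wy":0,"wz":0,"hand":0},
    {"dx":0,"dy":0,"dz":0.08,"wx":0,"wy":0,"wz":0,"hand":0},
    {"dx":0,"dy":0,"dz":0.08,"wx":0,"wy":0,"wz":0,"hand":0},
  ],
)

```text
clock: 4.85
eef_pos: [0.4904, -0.0861, 0.1288]
tool_rot: [0.621, 0.784, 0.001, 0.002]
ft_force: [-9.8, 2.4, 28.7]
grip_width: -0.0
grasp_force: 14.3
```

Call:
drive_tool(
  rows=[
    {"dx":0,"dy":0,"dz":-0.8,"wx":0,"wy":0,"wz":0,"hand":0},
    {"dx":1.0,"dy":0.2,"dz":-0.8,"wx":0,"wy":0,"wz":0,"hand":0},
    {"dx":1.9,"dy":0.5,"dz":-0.8,"wx":0,"wy":0,"wz":0,"hand":0},
    {"dx":2.77,"dy":0.69,"dz":-0.8,"wx":0,"wy":0,"wz":0,"hand":0},
    {"dx":2.77,"dy":0.69,"dz":-0.8,"wx":0,"wy":0,"wz":0,"hand":0},
    {"dx":2.77,"dy":0.69,"dz":-0.4,"wx":0,"wy":0,"wz":0,"hand":0},
    {"dx":2.77,"dy":0.69,"dz":0.0,"wx":0,"wy":0,"wz":0,"hand":0},
    {"dx":2.77,"dy":0.69,"dz":0.2,"wx":0,"wy":0,"wz":0,"hand":0},
    {"dx":2.77,"dy":0.69,"dz":0.35,"wx":0,"wy":0,"wz":0,"hand":0},
    {"dx":2.77,"dy":0.69,"dz":0.45,"wx":0,"wy":0,"wz":0,"hand":0},
    {"dx":2.77,"dy":0.69,"dz":0.55,"wx":0,"wy":0,"wz":0,"hand":0},
    {"dx":2.77,"dy":0.69,"dz":0.57,"wx":0,"wy":0,"wz":0,"hand":0},
  ],
)

```text
clock: 6.05
eef_pos: [0.4921, 0.0565, 0.0958]
tool_rot: [0.621, 0.784, 0.0, 0.0]
ft_force: [-0.2, -0.7, 0.6]
grip_width: 0.0002
grasp_force: 0.5
```

Call:
drive_tool(
  rows=[
    {"dx":-0.06,"dy":0,"dz":0.05,"wx":0,"wy":0,"wz":0,"hand":0},
    {"dx":-0.12,"dy":0,"dz":0.08,"wx":0,"wy":0,"wz":0,"hand":0},
    {"dx":-0.18,"dy":0,"dz":0.1,"wx":0,"wy":0,"wz":0,"hand":0},
    {"dx":-0.24,"dy":0,"dz":0.12,"wx":0,"wy":0,"wz":0,"hand":0},
    {"dx":-0.3,"dy":0,"dz":0.13,"wx":0,"wy":0,"wz":0,"hand":0},
    {"dx":-0.35,"dy":0,"dz":0.14,"wx":0,"wy":0,"wz":0,"hand":0},
    {"dx":-0.38,"dy":0,"dz":0.14,"wx":0,"wy":0,"wz":0,"hand":0},
    {"dx":-0.38,"dy":0,"dz":0.14,"wx":0,"wy":0,"wz":0,"hand":0},
  ],
)

```text
clock: 6.85
eef_pos: [0.4959, 0.0396, 0.0889]
tool_rot: [0.621, 0.784, 0.001, -0.001]
ft_force: [-1.4, 7.2, 2.5]
grip_width: -0.0001
grasp_force: 3.2
```

Call:
drive_tool(
  rows=[
    {"dx":0.3,"dy":0,"dz":0,"wx":0,"wy":0,"wz":0,"hand":0},
    {"dx":0.6,"dy":0,"dz":-0.2,"wx":0,"wy":0,"wz":0,"hand":0},
    {"dx":0.6,"dy":0,"dz":-1.0,"wx":0,"wy":0,"wz":0,"hand":0},
    {"dx":0.6,"dy":0,"dz":-1.7,"wx":0,"wy":0,"wz":0,"hand":0},
    {"dx":0.0,"dy":0,"dz":-1.7,"wx":0,"wy":0,"wz":0,"hand":0},
    {"dx":-1.0,"dy":0,"dz":-1.7,"wx":0,"wy":0,"wz":0,"hand":0},
    {"dx":-2.0,"dy":0,"dz":-1.7,"wx":0,"wy":0,"wz":0,"hand":0},
    {"dx":-3.0,"dy":0,"dz":-1.7,"wx":0,"wy":0,"wz":0,"hand":0},
    {"dx":-4.0,"dy":0,"dz":-1.7,"wx":0,"wy":0,"wz":0,"hand":0},
    {"dx":-4.8,"dy":0,"dz":-1.7,"wx":0,"wy":0,"wz":0,"hand":0},
    {"dx":-5.22,"dy":0,"dz":-1.7,"wx":0,"wy":0,"wz":0,"hand":0},
    {"dx":-5.22,"dy":0,"dz":-1.5,"wx":0,"wy":0,"wz":0,"hand":0},
    {"dx":-5.22,"dy":0,"dz":-1.0,"wx":0,"wy":0,"wz":0,"hand":0},
    {"dx":-5.22,"dy":0,"dz":-0.7,"wx":0,"wy":0,"wz":0,"hand":0},
    {"dx":-5.22,"dy":0,"dz":-0.5,"wx":0,"wy":0,"wz":0,"hand":0},
    {"dx":-5.22,"dy":0,"dz":-0.35,"wx":0,"wy":0,"wz":0,"hand":0},
    {"dx":-5.22,"dy":0,"dz":-0.25,"wx":0,"wy":0,"wz":0,"hand":0},
    {"dx":-5.22,"dy":0,"dz":-0.15,"wx":0,"wy":0,"wz":0,"hand":0},
    {"dx":-5.22,"dy":0,"dz":-0.14,"wx":0,"wy":0,"wz":0,"hand":0},
  ],
)

```text
clock: 8.75
eef_pos: [0.556, -0.216, 0.0959]
tool_rot: [0.621, 0.784, 0.0, 0.0]
ft_force: [0.5, 0.1, 0.3]
grip_width: -0.0003
grasp_force: 0.1
```

Call:
drive_tool(
  rows=[
    {"dx":0.06,"dy":0,"dz":0.05,"wx":0,"wy":0,"wz":0,"hand":0},
    {"dx":0.12,"dy":0,"dz":0.08,"wx":0,"wy":0,"wz":0,"hand":0},
    {"dx":0.18,"dy":0,"dz":0.1,"wx":0,"wy":0,"wz":0,"hand":0},
    {"dx":0.24,"dy":0,"dz":0.12,"wx":0,"wy":0,"wz":0,"hand":0},
    {"dx":0.3,"dy":0,"dz":0.13,"wx":0,"wy":0,"wz":0,"hand":0},
    {"dx":0.35,"dy":0,"dz":0.14,"wx":0,"wy":0,"wz":0,"hand":0},
    {"dx":0.38,"dy":0,"dz":0.14,"wx":0,"wy":0,"wz":0,"hand":0},
    {"dx":0.38,"dy":0,"dz":0.14,"wx":0,"wy":0,"wz":0,"hand":0},
  ],
)

```text
clock: 9.55
eef_pos: [0.5511, -0.197, 0.0887]
tool_rot: [0.621, 0.784, 0.0, -0.0]
ft_force: [-0.3, 1.2, -0.4]
grip_width: -0.0
grasp_force: 0.0
```

Call:
drive_tool(
  rows=[
    {"dx":0.02,"dy":0,"dz":0,"wx":0,"wy":0,"wz":0,"hand":0},
    {"dx":0.03,"dy":0,"dz":0,"wx":0,"wy":0,"wz":0,"hand":0},
    {"dx":0.04,"dy":0,"dz":0,"wx":0,"wy":0,"wz":0,"hand":0},
    {"dx":0.04,"dy":0,"dz":0,"wx":0,"wy":0,"wz":0,"hand":0},
  ],
)

```text
clock: 9.95
eef_pos: [0.5509, -0.1961, 0.0887]
tool_rot: [0.621, 0.784, -0.0, 0.0]
ft_force: [1.0, -2.6, -1.5]
grip_width: 0.0003
grasp_force: 1.5
```

Call:
drive_tool(
  rows=[
    {"dx":0.02,"dy":0,"dz":0,"wx":0,"wy":0,"wz":0,"hand":0},
    {"dx":0.03,"dy":0,"dz":0,"wx":0,"wy":0,"wz":0,"hand":0},
    {"dx":0.03,"dy":0,"dz":0,"wx":0,"wy":0,"wz":0,"hand":0},
  ],
)

```text
clock: 10.25
eef_pos: [0.5509, -0.196, 0.0888]
tool_rot: [0.622, 0.783, -0.001, 0.001]
ft_force: [1.3, -6.9, -2.4]
grip_width: -0.0003
grasp_force: 3.5
```

Call:
drive_tool(
  rows=[
    {"dx":-0.3,"dy":0,"dz":0,"wx":0,"wy":0,"wz":0,"hand":0},
    {"dx":-0.6,"dy":0,"dz":-0.2,"wx":0,"wy":0,"wz":0,"hand":0},
    {"dx":-0.6,"dy":0,"dz":-1.0,"wx":0,"wy":0,"wz":0,"hand":0},
    {"dx":-0.6,"dy":0,"dz":-2.0,"wx":0,"wy":0,"wz":0,"hand":0},
    {"dx":-0.6,"dy":0,"dz":-3.0,"wx":0,"wy":0,"wz":0,"hand":0},
    {"dx":-0.6,"dy":0,"dz":-4.0,"wx":0,"wy":0,"wz":0,"hand":0},
    {"dx":10.0,"dy":-3.6,"dz":-4.0,"wx":0,"wy":0,"wz":0,"hand":0},
    {"dx":10.0,"dy":-3.6,"dz":-4.0,"wx":0,"wy":0,"wz":0,"hand":0},
    {"dx":10.0,"dy":-3.6,"dz":-4.0,"wx":0,"wy":0,"wz":0,"hand":0},
    {"dx":10.0,"dy":-3.6,"dz":-4.0,"wx":0,"wy":0,"wz":0,"hand":0},
    {"dx":10.0,"dy":-3.6,"dz":-4.0,"wx":0,"wy":0,"wz":0,"hand":0},
    {"dx":10.0,"dy":-3.6,"dz":-4.0,"wx":0,"wy":0,"wz":0,"hand":0},
    {"dx":10.0,"dy":-3.6,"dz":-4.0,"wx":0,"wy":0,"wz":0,"hand":0},
    {"dx":10.0,"dy":-3.6,"dz":-4.0,"wx":0,"wy":0,"wz":0,"hand":0},
    {"dx":10.0,"dy":-3.6,"dz":-4.0,"wx":0,"wy":0,"wz":0,"hand":0},
    {"dx":10.0,"dy":-3.6,"dz":-4.0,"wx":0,"wy":0,"wz":0,"hand":0},
    {"dx":10.0,"dy":-3.6,"dz":-4.0,"wx":0,"wy":0,"wz":0,"hand":0},
    {"dx":10.0,"dy":-3.6,"dz":-4.0,"wx":0,"wy":0,"wz":0,"hand":0},
    {"dx":10.0,"dy":-3.6,"dz":-4.0,"wx":0,"wy":0,"wz":0,"hand":0},
    {"dx":10.0,"dy":-3.6,"dz":-4.0,"wx":0,"wy":0,"wz":0,"hand":0},
  ],
)

```text
clock: 12.25
eef_pos: [0.2616, 0.2511, 0.2889]
tool_rot: [0.621, 0.784, -0.0, 0.0]
ft_force: [0.5, 0.0, -0.1]
grip_width: -0.0001
grasp_force: 0.0
```

Run:
```python
from h import *
import cv2
t=bot.camera("top")[:,:,::-1];s=bot.camera("side")[:,:,::-1]
p=np.load("p.npy");p[3:]=0
P={"hL":[flap(p,1,e,0) for e in(-30,30)],"eL":[flap(p,1,e,45) for e in(-30,30)],"lid":[lid(p,d,y,8) for d in(0,166) for y in(105,-105)],"eR":[flap(p,-1,e,45) for e in(-30,30)],"hR":[flap(p,-1,e,0) for e in(-30,30)]}
for k,v in P.items(): print(k,"top",proj("top",v).round(1).tolist(),"side",proj("side",v).round(1).tolist())
a=cv2.resize(t[160:275,260:420],(800,575),interpolation=3);cv2.imwrite("pics/t2.png",a)
a=cv2.resize(s[150:270,250:410],(800,600),interpolation=3);cv2.imwrite("pics/s2.png",a)
```

```text
hL top [[290.0, 212.0], [295.3, 234.7]] side [[300.5, 189.8], [286.3, 197.7]]
eL top [[291.1, 214.2], [296.2, 235.9]] side [[300.8, 199.8], [286.8, 207.6]]
lid top [[286.6, 192.9], [365.0, 174.0], [301.5, 255.9], [381.8, 236.0]] side [[312.6, 183.1], [355.5, 216.4], [273.0, 204.8], [315.2, 241.7]]
eR top [[368.8, 195.3], [374.5, 216.7]] side [[343.8, 235.2], [329.6, 244.3]]
hR top [[370.9, 192.4], [376.9, 214.6]] side [[344.4, 225.2], [329.9, 234.3]]
```

View pics/t2.png

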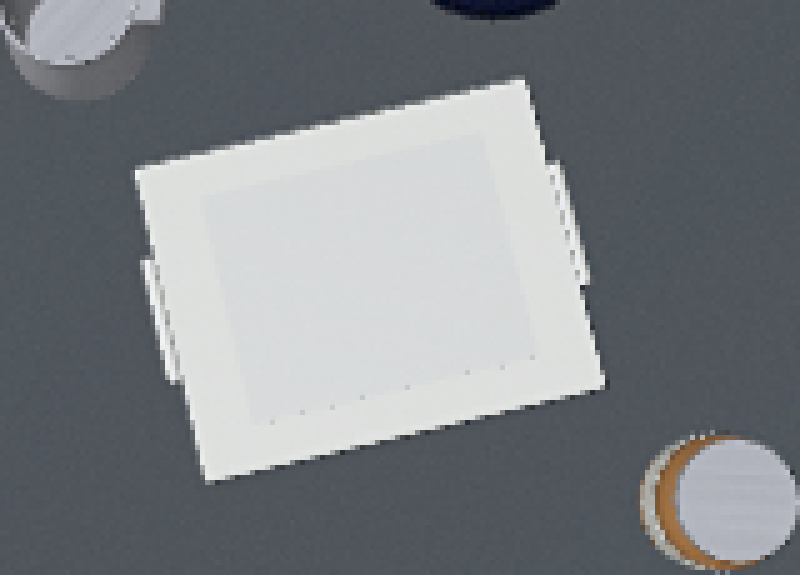

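View pics/s2.png

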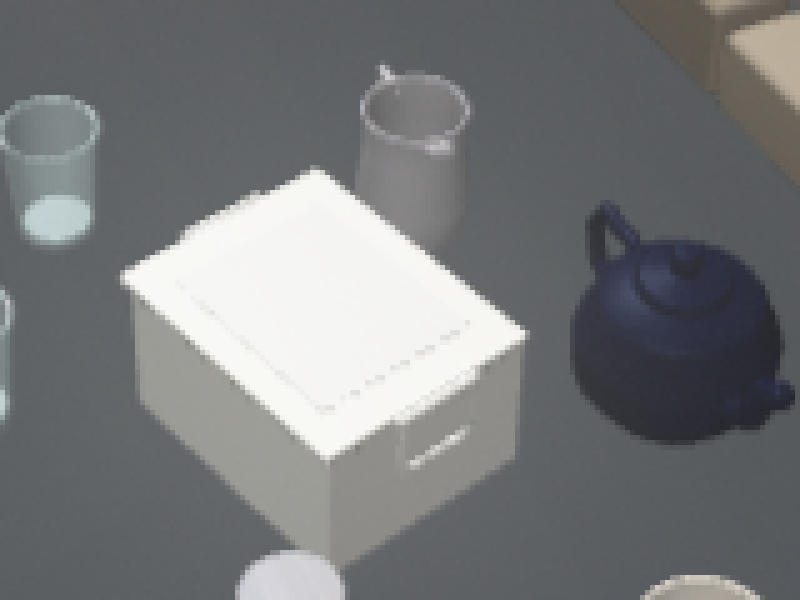

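The lid sits flat: its front corners at (301.4,256.2) and (381,237) in the top view match the shut prediction. Both flaps show only as thin strips along the sides and the bystanders look unmoved, so I'm handing in.

```bash
python3 -c "
from workcell import bot
print(bot.job_done())"
```

```text
the job is handed in; nothing more can be done
None
```

I pushed the lid shut and both latch flaps flat and backed the arm clear; in the last pictures the box and bystanders look unmoved. The job is handed in, but no verdict was returned.

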